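Turn a milled blank over in the trimming stand

TASK

The round milled blank is locked in the inclined trimming stand with its plain back showing. Pull the stand's locking plunger out, lift the blank out, turn it over and slide it back fully home so that the face with the milled crowns looks out of the front of the stand, then press the plunger fully in again. The blank is brittle: do not drop it, and leave the other things on the bench where they are.

Things in the scene. Friction and masses are not known exactly. Their poses are not given: they have to be found in the camera images.
- blank: chalk-white round milling blank: rim flange 98.5 mm across and 10 mm thick, core 90 mm across and 16 mm thick, about 0.2 kg. Origin at its centre; z points out of the milled face (a horseshoe of six round pockets with a crown in each, nothing proud). The other face is flat and plain but for a fine circle. Its turn about z does not matter
- blank_milled_face (a point): centre of the blank's milled face, 8 mm from the blank's origin along its z. The pockets feel flat to fingers that pinch the blank across its 16 mm thickness
- cradle: fixed inclined cradle, a U-shaped aluminium channel open at its upper end. Origin: where the centre of a seated blank lies, 66 mm above the bench. x points up the slope, 30 degrees off vertical, the way the blank slides out; y is level, towards the plunger; z points out of the front, 30 degrees above level. The channel is 12 mm wide, so a seated blank sits at z 0 (leaning on the back lip) to +2 mm
- cradle_mouth (a point): middle of the cradle's open upper end, in line with the channel's mid-width: x +54, y 0, z +1 mm in the cradle's frame. The two arms are 100 mm apart inside (94 mm between the lips), 114 mm outside, 20 mm deep; their lips flare from x +44 to +54 mm. Between the lips front and back are open for fingers. A blank held 105 mm or more up the slope from its seat turns clear of the arms
- stand: base of the heavy trimming stand, which does not move: plate 124 by 150 mm, 14 mm high. Origin at the centre of its underside; z up, x level towards the back of the stand (the way the cradle leans), y as the cradle's y
- keeper (a joint): travel of the locking plunger along the cradle's y, in m: 0 = pressed in, its steel pin above the blank's flange so that the blank cannot slide out; 0.014 = pulled fully out, blank free. A spring ball grips it: it takes about 4 N to shift and stays where it is left
- keeper_knob (a point): centre of the plunger's black knurled knob, a level cylinder 20 mm in diameter and 16 mm long with its axis along the cradle's y; it moves with the plunger. Pressed in it lies at x +34, y +75 mm in the cradle's frame; a boss on the arm ends 5 mm short of its inner end
- spare_blank: bystander: a plain unmilled blank of the same size lying flat on the bench, origin at the centre of its underside
- marker_pen: bystander: marker pen, 124 mm long, lying in front of the stand
- carver_1: bystander: steel hand instrument, 178 mm long, lying behind the stand
- bur_block: bystander: drilled block with burs, 34 by 85 by 41 mm
- study_model: bystander: plaster study model of a jaw, 84 by 75 by 39 mm
- die_block: bystander: stone block, 51 by 56 by 27 mm
Not all that is in view belongs to the job. What is shaped like the blank but purple is not meant.

How it is judged (in metres and radians):
On the way, in this order (a step that is already met when the one before it is completed fails the run):
1. the plunger is pulled out (value of joint keeper above 0.011 m), for 0.1 s.
2. the blank is lifted out of the cradle (distance between blank and cradle above 0.07 m), for 0.1 s.
3. the blank is back home in the cradle, milled face out (distance between blank and cradle below 0.004 m and angle between the z axis of blank and the z axis of cradle, either way round below 0.08 rad and z of blank_milled_face in the frame of cradle above 0.004 m), for 0.2 s.
At the end, for the whole second after the job is handed in: the blank lies seated in the cradle (centre within 4 mm of its seat, square to it within 0.08 rad), at rest, its milled face looking out of the stand's front, and the plunger is pressed in (within 2 mm of its stop) (all of step 3 and value of joint keeper below 0.002 m and linear speed of blank below 0.01 m/s); the robot touches nothing.
It fails at once if the blank is dropped or flung (faster than 1.0 m/s) (linear speed of blank above 1 m/s).
It fails at once if a bystander is shifted by more than 20 mm (distance of any of spare_blank, marker_pen, carver_1, bur_block, study_model, die_block from where it was at the start of the episode above 0.02 m).
It also fails if it takes over 56 s, if anything falls off the work surface, if the arm or the gripper's body presses on something with over 40 N, if the wrist force passes 120 N, or if a joint passes its speed limit or range.

ROBOT

A 6-joint arm with a two-finger parallel gripper is mounted at the origin on a cart in front of the work surface, level with it; the furniture and walls round the work are solid. World frame = base frame: x ahead of the robot, y to its left, z up, the work surface at z = 0. Lengths are in mm, angles in rad, forces in N, time in s.
With the tool pointing down it reaches from about 350 to 725 mm from the base axis. Payload 6 kg.
Tool frame: the origin (TCP) lies between the finger pads; the fingertips stand robot.finger_overhang ahead of it and the grasp point (between the pads) lies 3 mm ahead of it (robot.finger_overhang is the distance from the TCP to the fingertips, in mm); x points along the fingers, y is the direction in which the jaws open and shut, and the axes are right-handed (so a half turn about x gives the same grasp; the last joint's range is limited). The gripper opens to 85 mm and grips with 20 to 120 N. Pads are 22 mm wide; open, the fingers measure 114 mm over their backs; the gripper's body (76 mm by 85 mm) begins 54 mm behind the grasp point. The pads swing forward as they close: fully open they stand 13 mm farther back than shut.
Start: joints at [-0.84, 0.04, 0.085, 0, -1.615, -0.334], TCP at [231.889, -553.357, 253.261] pointing down, gripper open.
Joint ranges: [-2.56, 2.56], [-1.29, 2.01], [-1.08, 1.49], [-3.29, 1.98], [-2.81, -0.18], [-2.99, 2.99]. Speed limits (rad/s): [2.57, 2.57, 3.01, 3.14, 3.14, 3.14].

INTERFACE

Orientations are given as [roll, pitch, yaw] about the fixed x, y, z axes, in that order (R = Rz(yaw) Ry(pitch) Rx(roll)).
In Python, from station import robot, get_image, calibration, order, spot_in, masks_of, pinpoint gives the robot as it stands.
- The arm moves only by the shell command python3 -m handwheel 'ROWS' [FORCE]. ROWS is JSON, a list of rows, each a list of 7 numbers: the finger opening in cm, from 0 to 8.54, then the shift along the tool's x, y, z in cm, then the turn, a rotation vector about the tool's x, y, z in degrees. A call has exactly 5 rows; each row shifts and turns the commanded pose from where the row before left it, along the tool's axes as they then stand; what a row does not reach is not made up. A row lasts 1/12 s, in which the tool goes at most 41.7 mm and 7.16 degrees, less where a joint would pass 70% of its speed; a pose out of reach is approached as far as the arm can. A call with a gripper value outside its range is refused whole. The fingers move at their own pace and stop on an object; FORCE is the grip in N (left out, the last holds). Time passes only in rows, so rows that do not move let the fingers close, or fill a call up. It gives the time, the measured TCP pose, the force and the opening at its end, in the units of the state.
- robot.get_state(): the state, without advancing time (a new reading comes with each control period).
- get_image(name): name is "scene" or "top"; returns (picture, depth): 420x560x3 uint8, red, green, blue; 420x560 float32, mm along the optical axis (not along the pixel's ray), 0 where there is no reading.
- calibration(name): a dict with "intrinsics" (3x3 intrinsics, pixels), "pose" (4x4, takes a point from camera to world coordinates). Camera axes: x right, y down, z forward; pixel columns grow to the right and rows downward; lengths in mm; the calibration is good to about 2 mm. A picture is of the moment at which its call begins. calibration takes no time and is no camera call.
- order.close_job(): hands the job in, once; it reports no verdict.
Trained networks look in the newest picture that a camera, given by its name, has taken for a name from the list of things; names that differ only in an ending like _2 or _b are one class to them, and where a whole thing is asked for, a point or a joint stands for the part that bears it (a point fixed in the world has none). Each returns a list of dicts, best first, with "confidence" (0 to 1); they miss things now and then, are a little off and sometimes report something else, mostly with a low value. They report only what shows in the picture. A call takes as long as a camera call. They do not tell look-alikes from the thing itself.
- spot_in(camera, target): "centre" ([x, y, z] in mm, in the coordinates of the camera as it stood for that picture, good to about 4 mm: the middle of the surface that is visible of it).
- masks_of(camera, target): "mask" (420x560 bool, what is visible of it).
- pinpoint(camera, target): "centre" ([x, y, z] in mm, in the coordinates of the camera as it stood for that picture, good to about 4 mm: a listed point, or the origin of a listed thing).
The state is a dict: "clock": time; "joint_positions": joint angles; "qvel": joint speeds; "effort": joint torques, N m; "ee_pos": TCP position; "tcp_rot": TCP orientation; "ft_force": force on the tool from outside, world axes, zero at the start; "moment": the same for the moment, N m; "gripper_width": finger opening in mm.
Only numpy, scipy, OpenCV 4.12 (cv2) and the standard library are available. Lean on these libraries where they do the work, as an engineer would, in place of code of your own. Each camera call takes 0.05 s, during which the arm holds its last target.

## Working session

There is one attempt and no reset: what is moved stays moved. The work goes in short steps, Python scripts to look and compute and a shell command to move; the robot and the scene stay as the last step left them, time stands still between calls to the robot, and variables do not carry over. Pictures are saved under pics/ and viewed, and the job is handed in when it is done.

```bash
ls; mkdir -p pics
python3 - <<'E'
from station import robot,get_image,calibration
import cv2
print(robot.get_state(), robot.finger_overhang)
for c in("scene","top"):
    p,d=get_image(c); cv2.imwrite(f"pics/{c}0.png",p[:,:,::-1]); k=calibration(c); print(c,k["intrinsics"],k["pose"].round(3) if hasattr(k["pose"],'round') else k["pose"])
E
```

```text
pics
{'clock': 0.0, 'joint_positions': array([-8.40351270e-01,  4.08225272e-02,  8.37927316e-02, -4.55713261e-04,
       -1.61552780e+00, -3.33725828e-01]), 'qvel': array([-0.00132644,  0.00102028, -0.0006372 , -0.00028099,  0.00040868,
        0.0003043 ]), 'effort': array([-1.76899215e-03, -3.68205500e+01,  3.47415698e+01,  6.93256438e+00,
       -5.46044364e-03, -2.56878883e-05]), 'ee_pos': array([ 231.80675086, -553.08615359,  252.26438616]), 'tcp_rot': array([1.65155636, 1.56897717, 2.04829557]), 'ft_force': array([-0.63305715, -0.16902842, -0.3456672 ]), 'moment': array([-0.02157115, -0.03208563,  0.04474494]), 'gripper_width': 85.46199158466054} 22.0
scene [[442.07000996   0.         279.11664162]
 [  0.         442.07000996 209.65485033]
 [  0.           0.           1.        ]] [[ 8.45000e-01 -2.40000e-01  4.78000e-01 -4.08680e+01]
 [-5.35000e-01 -3.57000e-01  7.66000e-01 -9.88487e+02]
 [-1.30000e-02 -9.03000e-01 -4.30000e-01  6.34121e+02]
 [ 0.00000e+00  0.00000e+00  0.00000e+00  1.00000e+00]]
top [[503.83094589   0.         280.63142797]
 [  0.         503.83094589 206.15085388]
 [  0.           0.           1.        ]] [[ 1.000000e-02 -9.990000e-01  4.300000e-02  4.673760e+02]
 [-1.000000e+00 -1.000000e-02  3.000000e-03 -2.099300e+01]
 [-3.000000e-03 -4.300000e-02 -9.990000e-01  1.376999e+03]
 [ 0.000000e+00  0.000000e+00  0.000000e+00  1.000000e+00]]
```

View pics/scene0.png

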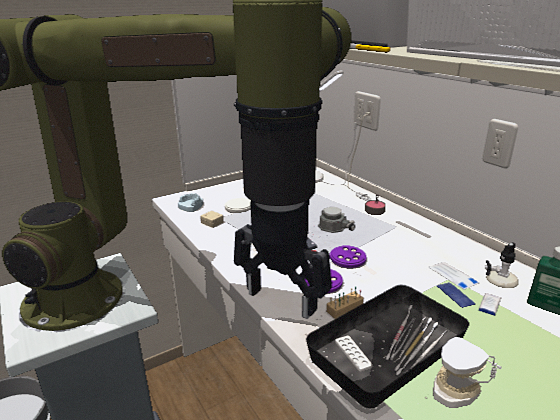

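View pics/top0.png

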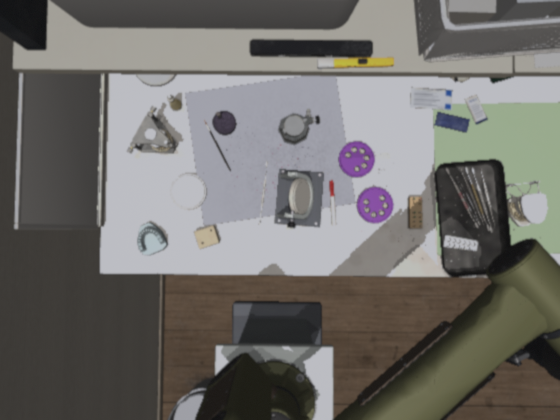

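```bash
cat > h.py <<'E'
import numpy as np, cv2
from station import robot,get_image,calibration,spot_in,masks_of,pinpoint
from scipy.spatial.transform import Rotation as R
def w(c,p):
    P=np.array(calibration(c)["pose"]); return P[:3,:3]@np.array(p)+P[:3,3]
def px(c,p):
    k=calibration(c);P=np.array(k["pose"]);q=P[:3,:3].T@(np.array(p)-P[:3,3]);u=k["intrinsics"]@q;return u[:2]/u[2]
def find(f,c,t,n=3):
    r=f(c,t)
    for a in r[:n]: print(f.__name__,c,t,round(a["confidence"],2),w(c,a["centre"]).round(1),px(c,w(c,a["centre"])).round())
    if not r: print(f.__name__,c,t,"none")
    return r
E
python3 - <<'E'
from h import *
p,d=get_image("top"); 
cv2.imwrite("pics/crop1.png",cv2.resize(p[150:250,240:360,::-1],None,fx=6,fy=6,interpolation=cv2.INTER_CUBIC)[:600])
np.save("d0.npy",d)
for t in["blank","blank_milled_face","cradle","cradle_mouth","stand","keeper_knob"]: find(pinpoint,"top",t)
for t in["blank","stand","keeper"]: find(spot_in,"top",t)
for t in ["marker_pen","carver_1","spare_blank","bur_block","study_model","die_block"]: find(pinpoint,"top",t,1)
E
```

```text
call top blank 0.81 [ 654.  -219.1    6.2] [355. 160.]
call top blank 0.67 [ 534.9 -268.2    8. ] [373. 204.]
call top blank_milled_face 0.85 [ 531.  -268.6   13.2] [374. 205.]
call top blank_milled_face 0.84 [ 655.1 -219.9   16.5] [356. 159.]
call top blank_milled_face 0.56 [554.7 -60.7  64. ] [298. 195.]
call top cradle 0.72 [547.6 -65.6  67.1] [299. 197.]
call top cradle_mouth none
call top stand 0.71 [ 5.541e+02 -6.520e+01 -3.000e-01] [298. 196.]
call top stand 0.67 [558.6  33.7   5. ] [262. 194.]
call top stand 0.54 [ 540.7 -158.     4.9] [333. 201.]
call top keeper_knob 0.66 [552.9 -66.3  64.9] [300. 195.]
call top keeper_knob 0.58 [478.3 -45.9 101.7] [292. 224.]
call top blank 0.89 [ 535.8 -272.2   18.1] [375. 203.]
call top blank 0.67 [ 653.6 -221.3   13.2] [356. 160.]
call top stand 0.69 [545.6 -58.   13.8] [296. 199.]
call top keeper none
call top marker_pen 0.69 [ 541.3 -159.4    3. ] [333. 201.]
call top carver_1 0.71 [548.2 -61.7  63.5] [298. 197.]
call top spare_blank 0.6 [5.677e+02 2.338e+02 3.000e-01] [189. 190.]
call top bur_block 0.75 [ 517.  -376.9   -3.4] [412. 211.]
call top study_model 0.7 [439.2 334.9  -1.5] [152. 237.]
call top die_block none
```

View pics/crop1.png

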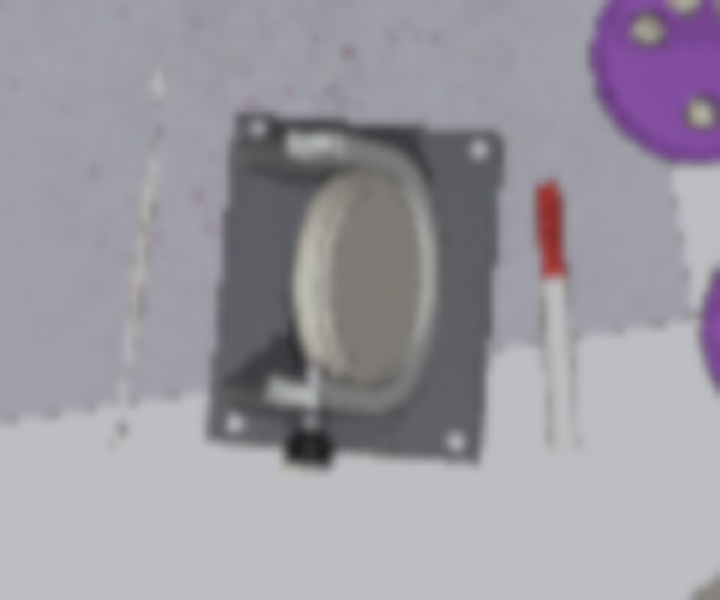

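Run:
```python
from h import *
p,d=get_image("top")
k=calibration("top");K=k["intrinsics"];P=np.array(k["pose"])
v,u=np.mgrid[0:420,0:560]
X=np.stack([(u-K[0,2])/K[0,0]*d,(v-K[1,2])/K[1,1]*d,d],-1)@P[:3,:3].T+P[:3,3]
np.save("X.npy",X)
np.set_printoptions(linewidth=250)
sub=X[165:232,272:328]
print("z map"); 
for r in range(165,232,2): print(r,' '.join('%4d'%X[r,c,2] for c in range(270,330,2)))
ms=masks_of("top","stand"); 
for m in ms: print(m["confidence"],m["mask"].sum(),np.argwhere(m["mask"]).min(0),np.argwhere(m["mask"]).max(0))
h=cv2.cvtColor(p,cv2.COLOR_RGB2HSV)
m=((p.max(2)<112)).astype(np.uint8);m2=np.zeros_like(m);m2[160:240,266:332]=m[160:240,266:332]
cv2.imwrite("pics/m1.png",cv2.resize(m2[150:250,240:360]*255,None,fx=6,fy=6))
```

```text
z map
165    0    3    3   -3    4    0    0    3    1   -1   -2    6    2   -1   -3    0    1    3   -3    0    7    0    3    0    3    0    0   -2    0   -4
167    2    0    0    0    5    5    0    2    0    4   -1    1   -1    6    1   -1   -4   -1    1    3   -4    0    8    6   -1    2    3    0   -3    0
169    6    0   -1    8    0   14   12   13    0    0    1    3    0    2    2    3    3    4   -2    0    2    2   -1    0    2   -2   -3    3    1   10
171    0    4    0    0    3   14   20   14   11   14   20   16   17   14   18   14   10   12   14   14   13    1    0    0    1    6    0    3    0    2
173   -3   -2    1    1   11   18   10   12   82  109  105  100  102  119  103   16   13   14   14   14   12   19   13    8   14   10   11    0   -3    2
175    1   -2   -3    1   16   31   52   68   81  113  104  103  106  116  104   94   81   76   18   12   15   16   20   14   16   11   15   -2   -3    3
177    0   -4    3    3    6   30   33   42   36   47   48   54   87   75   94   95   80   75   65   56    8   14   19   16   15   16   16    5    1    1
179    4    1   
[... 3500 characters left out ...]
    4    1    1    2    5
225    1    0    0   -3   -6    0    2    0   -4   98  107  102  102   14   17   17   12   14   15   16   13   16   11   16    9    4    1    0    0   -4
227    1    3   -2    4    1    0    0    7   -2  104  104  103  103   -6   -3   -3    0    3   -4    1    2    0    0   -1    0    5   -2    3    1    1
229   -4    0    2    3   -4    3    0   -5   -1    5   -2   -7    6    1    0    0   -1   -1    1    2    0    0    0   -4    0    1   -7    0   -2    4
231    0    3    1    3    1   -2    0   -3   -1    2    0    0   -1    0    5   -2    4    0    0    0   -3    0    4   -1    0   -2    1   -2    0   -7
0.92 1882 [169 275] [227 323]
0.61 765 [223 136] [255 167]
```

View pics/m1.png

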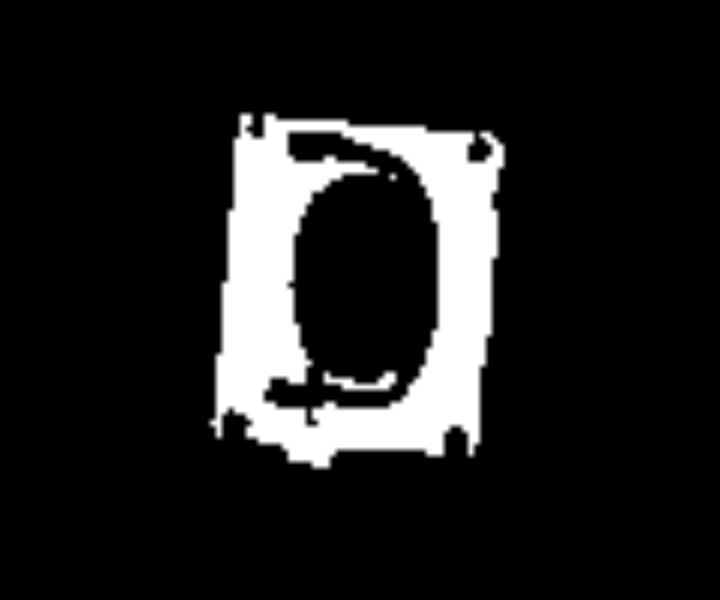

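```bash
cat > fit.py <<'E'
from h import *
from scipy.optimize import least_squares
Xs=[];
for i in range(3):
    p,d=get_image("top")
    k=calibration("top");K=k["intrinsics"];P=np.array(k["pose"])
    v,u=np.mgrid[0:420,0:560]
    Xs.append(np.stack([(u-K[0,2])/K[0,0]*d,(v-K[1,2])/K[1,1]*d,d],-1)@P[:3,:3].T+P[:3,3])
X=np.median(Xs,0)
# plate edges: subpixel via brightness on upscaled, at plane z=14
def toplane(uv,z):
    r=np.c_[(uv[:,0]-K[0,2])/K[0,0],(uv[:,1]-K[1,2])/K[1,1],np.ones(len(uv))]@P[:3,:3].T
    t=(z-P[2,3])/r[:,2]; return P[:3,3]+r*t[:,None]
g=p.astype(float).mean(2)
def edge(prof):
    dd=np.abs(np.diff(prof)); i=dd.argmax()
    return None
# area-based: z-map mask of plate>7 -> minAreaRect
pl=((X[...,2]>7)&(X[...,2]<130)).astype(np.uint8); q=np.zeros_like(pl); q[162:235,264:332]=pl[162:235,264:332]
n,l,s,c=cv2.connectedComponentsWithStats(q); j=1+s[1:,4].argmax(); m=(l==j).astype(np.uint8)
m[224:230,286:297]=0
m=cv2.morphologyEx(m,cv2.MORPH_OPEN,np.ones((3,3),np.uint8))
ys,xs=np.nonzero(m)
# fit rectangle by IoU w/ plate at z=14
ctr=toplane(np.array([[xs.mean(),ys.mean()]]),14)[0]
U=toplane(np.c_[u[160:240,262:335].ravel(),v[160:240,262:335].ravel()].astype(float),14)
M=m[160:240,262:335].ravel()
def model(a):
    c,s_=np.cos(a[2]),np.sin(a[2]); dx,dy=U[:,0]-a[0],U[:,1]-a[1]
    # stand x axis dir =(c,s)
    lx=dx*c+dy*s_; ly=-dx*s_+dy*c
    sg=lambda t:1/(1+np.exp(-t/1.0))
    return sg(62-abs(lx))*sg(75-abs(ly))
best=min((least_squares(lambda a:model(a)-M,[ctr[0],ctr[1],y]) for y in(1.45,1.57,1.65)),key=lambda r:r.cost)
print("plate",best.x[:2].round(1),"yaw deg",np.degrees(best.x[2]).round(2),best.cost)
ys_,xs_=slice(184,206),slice(296,308)
pts=X[ys_,xs_].reshape(-1,3)
a,b,c0=np.linalg.lstsq(np.c_[pts[:,:2],np.ones(len(pts))],pts[:,2],rcond=None)[0]
nn=np.array([-a,-b,1]);nn/=np.linalg.norm(nn);print("front face normal",nn.round(3),"elev",np.degrees(np.arcsin(nn[2])).round(1),"az",np.degrees(np.arctan2(nn[1],nn[0])).round(1))
print("centroid",pts.mean(0).round(1), "resid", (pts[:,2]-np.c_[pts[:,:2],np.ones(len(pts))]@[a,b,c0]).std())
np.save("Xm.npy",X)
E
python3 fit.py
```

```text
plate [549.9 -65.7] yaw deg 85.87 18.863812943759303
front face normal [-0.063 -0.863  0.501] elev 30.0 az -94.1
centroid [554.3 -70.7  73.9] resid 1.7524786134102104
```

```bash
cat > plan.py <<'E'
import sys; from h import *
C=np.array([550,-65.7,66.]); a=np.radians(85.9)
Xs=np.array([np.cos(a),np.sin(a),0]);Z=np.array([0,0,1.]);Y=np.array([-np.sin(a),np.cos(a),0])
cx=.5*Xs+.75**.5*Z; cz=-.75**.5*Xs+.5*Z; CR=np.c_[cx,Y,cz]
def cur():
    s=robot.get_state(); return np.array(s["ee_pos"]),R.from_euler("xyz",s["tcp_rot"]).as_matrix(),s
def tgt(x,y): x=np.array(x,float);y=np.array(y,float); return np.c_[x,y,np.cross(x,y)]
def wc(p): return C+CR@np.array(p,float)   # cradle->world
def plan(pt,Rt,grasp=True):
    p,T,s=cur()
    if grasp: pt=np.array(pt)-3*Rt[:,0]   # pt is the grasp point
    D=T.T@Rt
    print("d world",(pt-p).round(1),"| d in cur tool cm",(T.T@(pt-p)/10).round(2),"| in tgt tool cm",(Rt.T@(pt-p)/10).round(2),"| turn deg",np.degrees(R.from_matrix(D).as_rotvec()).round(2))
def st():
    p,T,s=cur(); g=p+3*T[:,0]
    print("t",round(s["clock"],2),"tcp",p.round(1),"grasp in cradle",(CR.T@(g-C)).round(1),"F world",np.round(s["ft_force"],1),"F cradle",(CR.T@s["ft_force"]).round(1),"w",round(s["gripper_width"],1),"q",np.round(s["joint_positions"],2))
    print("tool x",T[:,0].round(3),"y",T[:,1].round(3))
E
python3 - <<'E'
from plan import *
st()
k=wc([34,75,1])
print(k)
for s in(1,-1): plan(k+[0,0,60],tgt([0,0,-1],s*Xs))
X=np.load("Xm.npy"); q=X[221:229,286:297].reshape(-1,3); q=q[q[:,2]>80]; print("knob pts",q.mean(0),q.min(0),q.max(0))
E
```

```text
t 1.15 tcp [ 231.9 -553.3  253.3] grasp in cradle [-95.  282.4 533. ] F world [-0.   0.7 -0.1] F cradle [ 0.2  0.1 -0.7] w 85.4 q [-0.84  0.04  0.08 -0.   -1.62 -0.33]
tool x [-0.  0. -1.] y [-0.387  0.922  0.   ]
[476.34547923 -44.24500742  95.94486373]
d world [244.5 509.1 -94.3] | d in cur tool cm [ 9.44 37.5  42.22] | in tgt tool cm [ 9.43 52.53 20.74] | turn deg [ 2.684e+01 -0.000e+00 -1.000e-02]
d world [244.5 509.1 -94.3] | d in cur tool cm [ 9.44 37.5  42.22] | in tgt tool cm [  9.43 -52.53 -20.74] | turn deg [-1.5316e+02  1.0000e-02 -0.0000e+00]
knob pts [476.06749026 -43.4783032  103.40856819] [467.38083411 -53.8743952   95.35780945] [485.05212351 -33.48717823 110.07341268]
```

```bash
python3 -m handwheel '[[8.54,0,0,0,5.37,0,0],[8.54,0,0,0,5.37,0,0],[8.54,0,0,0,5.37,0,0],[8.54,0,0,0,5.37,0,0],[8.54,0,0,0,5.37,0,0]]' 40
python3 -m handwheel '[[6,0,3.7,1.4,0,0,0],[6,0,3.7,1.4,0,0,0],[6,0,3.7,1.4,0,0,0],[6,0,3.7,1.4,0,0,0],[6,0,3.7,1.4,0,0,0]]'
python3 -m handwheel '[[6,0,3.7,1.4,0,0,0],[6,0,3.7,1.4,0,0,0],[6,0,3.7,1.4,0,0,0],[6,0,3.7,1.4,0,0,0],[6,0,3.7,1.4,0,0,0]]'
python3 - <<'E'
from plan import *
st(); plan(wc([34,75,1])+[0,0,60],tgt([0,0,-1],Xs))
E
```

```text
clock: 1.57
ee_pos: [231.9, -553.4, 253.2]
tcp_rot: [2.668, 1.571, 2.591]
ft_force: [-0.3, 1.4, -0.6]
gripper_width: 85.5
clock: 1.98
ee_pos: [315.2, -372.3, 253.3]
tcp_rot: [-0.323, 1.57, -0.395]
ft_force: [0.4, -1.0, -0.1]
gripper_width: 60.1
clock: 2.4
ee_pos: [398.3, -192.5, 253.7]
tcp_rot: [0.107, 1.57, 0.035]
ft_force: [1.5, -0.1, 0.2]
gripper_width: 60.0
t 2.4 tcp [ 398.3 -192.5  253.7] grasp in cradle [ 91.3 142.2 211.3] F world [ 1.5 -0.1  0.2] F cradle [ 0.1 -1.5  0.1] w 60.0 q [ 0.01 -0.39 -0.29 -0.   -1.67 -1.65]
tool x [ 0.001  0.    -1.   ] y [0.072 0.997 0.   ]
d world [ 78.  148.3 -94.8] | d in cur tool cm [ 9.49 15.35  6.7 ] | in tgt tool cm [ 9.48 15.35  6.72] | turn deg [-0.01  0.07 -0.01]
```

```bash
python3 -m handwheel '[[5,1,3.0,1.3,0,0,0],[5,1,3.0,1.3,0,0,0],[5,1,3.1,1.3,0,0,0],[5,1,3.1,1.4,0,0,0],[5,1,3.1,1.4,0,0,0]]'
python3 - <<'E'
from plan import *
st(); plan(wc([34,75,1])+[0,0,0],tgt([0,0,-1],Xs))
for c in("scene","top"):
    p,d=get_image(c); cv2.imwrite(f"pics/{c}1.png",p[:,:,::-1])
p,d=get_image("scene"); c=px("scene",C).astype(int); print(c); cv2.imwrite("pics/sc1.png",cv2.resize(p[c[1]-60:c[1]+40,c[0]-60:c[0]+70,::-1],None,fx=6,fy=6,interpolation=cv2.INTER_CUBIC))
for t in ("cradle","keeper_knob","blank"): find(pinpoint,"scene",t)
E
```

```text
clock: 2.82
ee_pos: [476.4, -44.8, 203.2]
tcp_rot: [0.432, 1.57, 0.361]
ft_force: [0.6, -0.8, -0.6]
gripper_width: 50.2
t 2.82 tcp [476.4 -44.8 203.2] grasp in cradle [124.1  74.9  53.6] F world [ 0.6 -0.8 -0.6] F cradle [-0.9 -0.6  0.4] w 50.2 q [ 0.33 -0.29 -0.31 -0.   -1.55 -1.97]
tool x [ 0.001  0.    -1.   ] y [0.071 0.997 0.   ]
d world [  -0.     0.5 -104.3] | d in cur tool cm [10.43  0.05 -0.02] | in tgt tool cm [ 1.043e+01  5.000e-02 -1.000e-02] | turn deg [ 0.02  0.06 -0.03]
[283 224]
call scene cradle 0.78 [547.8 -62.4  67.3] [282. 224.]
call scene keeper_knob 0.46 [479.4 -41.8  97. ] [257. 218.]
call scene blank 0.96 [ 656.7 -219.3    4.8] [348. 256.]
call scene blank 0.93 [ 528.9 -270.5    7.4] [322. 280.]
call scene blank 0.56 [553.2 -61.   60.3] [284. 225.]
```

View pics/sc1.png

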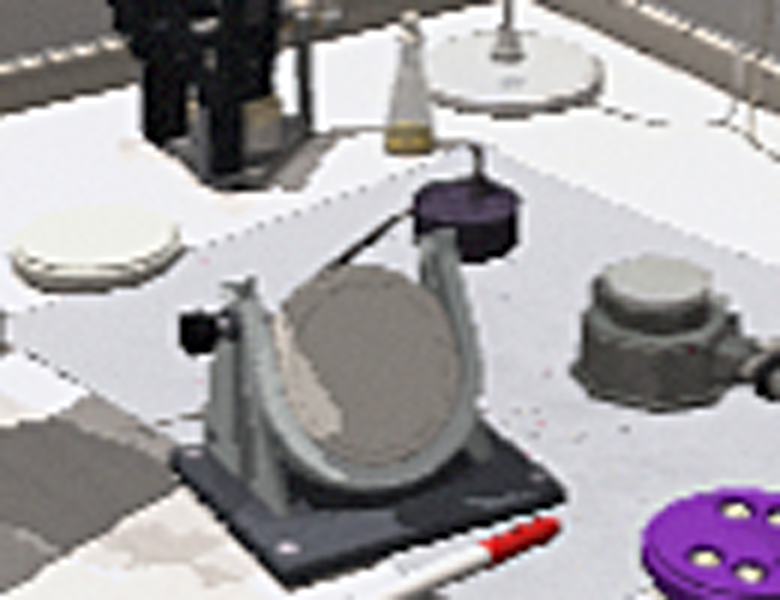

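Run:
```python
import cv2
p=cv2.imread("pics/top1.png"); cv2.imwrite("pics/top1c.png",cv2.resize(p[150:250,240:360],None,fx=6,fy=6,interpolation=cv2.INTER_CUBIC))
```

```text
(no output)
```

View pics/top1c.png

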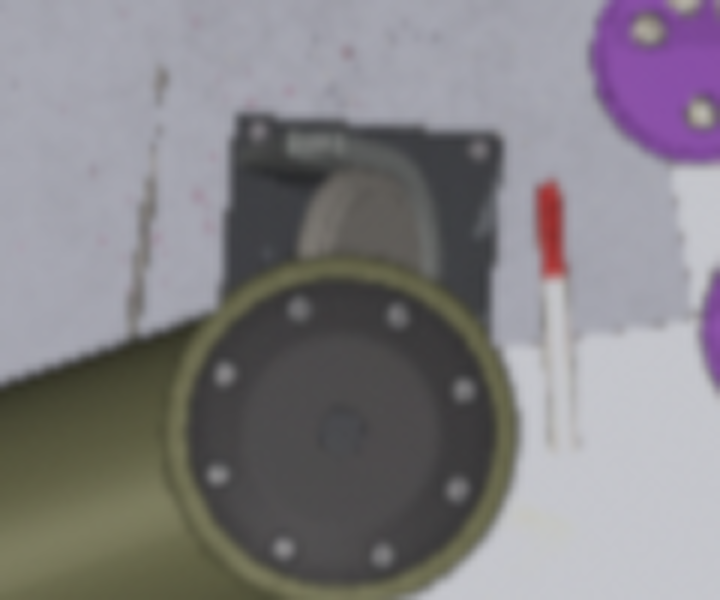

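```bash
python3 -m handwheel '[[5,2.5,0.05,-0.15,0,0,0],[5,2.5,0,0,0,0,0],[5,2.5,0,0,0,0,0],[5,2,0,0,0,0,0],[5,0.9,0,0,0,0,0]]'
python3 -m handwheel '[[1.8,0,0,0,0,0,0],[1.8,0,0,0,0,0,0],[1.8,0,0,0,0,0,0],[1.8,0,0,0,0,0,0],[1.8,0,0,0,0,0,0]]' 40
python3 - <<'E'
from plan import *
st()
E
```

```text
clock: 3.53
ee_pos: [473.0, -47.1, 97.0]
tcp_rot: [-3.108, 1.568, 3.102]
ft_force: [-0.1, 0.3, 0.5]
gripper_width: 50.4
clock: 3.95
ee_pos: [474.7, -42.2, 100.1]
tcp_rot: [1.485, 1.563, 1.415]
ft_force: [-5.7, 17.8, -1.6]
gripper_width: 20.5
t 3.95 tcp [474.7 -42.2 100.1] grasp in cradle [36.  76.8 -0. ] F world [-5.7 17.8 -1.6] F cradle [  7.3   7.  -15.8] w 20.5 q [ 0.33 -0.27 -0.47 -0.01 -1.36 -1.97]
tool x [ 0.001  0.008 -1.   ] y [0.07  0.998 0.008]
```

```bash
python3 -m handwheel '[[1.8,0,0.2,0,0,0,0],[1.8,0,0,-0.4,0,0,0],[1.8,0,0,-0.4,0,0,0],[1.8,0,0,-0.4,0,0,0],[1.8,0,0,-0.3,0,0,0]]'
python3 -m handwheel '[[1.8,0,0,0,0,0,0],[1.8,0,0,0,0,0,0],[1.8,0,0,0,0,0,0],[1.8,0,0,0,0,0,0],[1.8,0,0,0,0,0,0]]'
python3 - <<'E'
from plan import *
st()
p,d=get_image("scene"); cv2.imwrite("pics/sc2.png",cv2.resize(p[160:265,220:350,::-1],None,fx=5,fy=5,interpolation=cv2.INTER_CUBIC))
E
```

```text
clock: 4.37
ee_pos: [460.8, -40.9, 100.3]
tcp_rot: [0.915, 1.565, 0.844]
ft_force: [4.0, 7.8, -7.1]
gripper_width: 20.2
clock: 4.78
ee_pos: [460.6, -40.8, 100.3]
tcp_rot: [1.079, 1.565, 1.008]
ft_force: [1.7, 9.2, -6.5]
gripper_width: 20.2
t 4.78 tcp [460.6 -40.8 100.3] grasp in cradle [36.3 91.  -0.3] F world [ 1.7  9.2 -6.5] F cradle [ -1.   -1.1 -11.3] w 20.2 q [ 0.35 -0.31 -0.51 -0.   -1.37 -1.99]
tool x [ 0.003  0.005 -1.   ] y [0.071 0.997 0.005]
```

View pics/sc2.png

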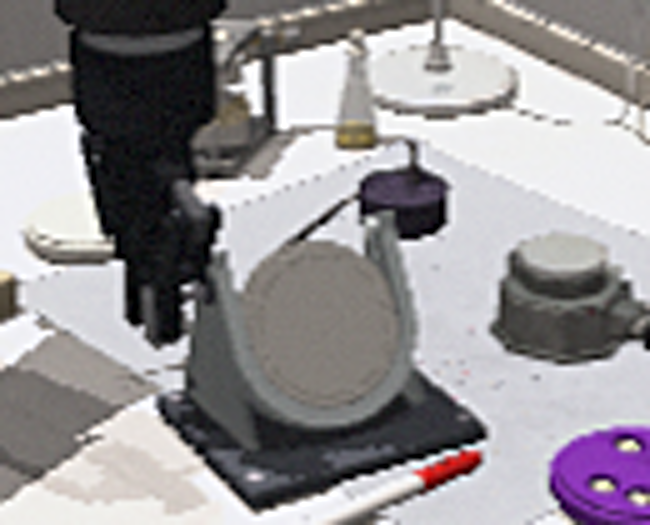

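```bash
sed -i 's/-65.7,66/-63.9,66/' plan.py; python3 -m handwheel '[[5,0,0.1,0,0,0,0],[5,0,0,0,0,0,0],[5,0,0,0,0,0,0],[5,0,0,0,0,0,0],[5,-1,0,0,0,0,0]]'
python3 -m handwheel '[[5,-3,0,0,0,0,0],[5,-4,0,0,0,0,0],[5,-4,0,0,0,0,0],[5,-4,0,0,0,0,0],[5,-4,0,0,0,0,0]]'
python3 - <<'E'
from plan import *
st()
# targets: tool x = -cx, y = +-cz
for s in(1,-1):
    plan(wc([140,0,1]),tgt(-cx,s*cz))
plan(wc([140,0,1]),tgt([0,0,-1],Xs))
E
```

```text
clock: 5.25
ee_pos: [458.8, -42.2, 108.2]
tcp_rot: [-2.969, 1.568, -3.041]
ft_force: [0.1, -0.7, -0.5]
gripper_width: 50.0
clock: 5.67
ee_pos: [459.2, -42.4, 302.5]
tcp_rot: [0.021, 1.569, -0.051]
ft_force: [2.0, -0.8, 0.5]
gripper_width: 50.2
t 5.67 tcp [459.2 -42.4 302.5] grasp in cradle [209.7  92.1 103.8] F world [ 2.  -0.8  0.5] F cradle [ 0.1 -2.1  0.8] w 50.2 q [ 0.35 -0.32 -0.15  0.   -1.74 -1.99]
tool x [ 0.001 -0.    -1.   ] y [0.072 0.997 0.   ]
d world [  95.9   49.  -112.2] | d in cur tool cm [11.23  5.58  9.19] | in tgt tool cm [  6.93 -10.43  -9.21] | turn deg [ 1.7381e+02 -4.6580e+01 -1.0000e-01]
d world [  95.9   49.  -112.2] | d in cur tool cm [11.23  5.58  9.19] | in tgt tool cm [ 6.93 10.43  9.21] | turn deg [ -0.06   0.07 -30.  ]
d world [  95.8   47.5 -111.8] | d in cur tool cm [11.19  5.43  9.19] | in tgt tool cm [11.18  5.42  9.21] | turn deg [-0.04  0.08 -0.  ]
```

```bash
python3 -m handwheel '[[5,0,0,1,0,0,-6],[5,0,0,1,0,0,-6],[5,0,0,1,0,0,-6],[5,0,0,1,0,0,-6],[5,0,0,1,0,0,-6]]'
python3 - <<'E'
from plan import *
st()
plan(wc([140,0,1]),tgt(-cx,-cz))
E
```

```text
clock: 6.08
ee_pos: [510.2, -45.3, 301.3]
tcp_rot: [-1.565, 1.043, -1.637]
ft_force: [1.0, -0.8, -0.0]
gripper_width: 49.8
t 6.08 tcp [510.2 -45.3 301.3] grasp in cradle [208.7  41.  104. ] F world [ 1.  -0.8 -0. ] F cradle [-0.4 -1.1  0.6] w 49.8 q [ 0.56 -0.13 -0.22  0.43 -1.79 -2.18]
tool x [-0.034 -0.503 -0.864] y [ 0.063  0.862 -0.504]
d world [  44.9   51.8 -111. ] | d in cur tool cm [ 6.83 10.34  4.07] | in tgt tool cm [ 6.87 10.3   4.1 ] | turn deg [-0.09  0.14  0.25]
```

```bash
python3 -m handwheel '[[5,0.4,2.5,1,0,0,0],[5,1,2.5,1,0,0,0],[5,1.4,2.3,1,0,0,0],[5,2,2,1,0,0,0],[5,2,1,0.1,0,0,0]]'
python3 -m handwheel '[[5,0,0,0,0,0,0],[5,0,0,0,0,0,0],[5,0,0,0,0,0,0],[5,0,0,0,0,0,0],[5,0,0,0,0,0,0]]'
python3 - <<'E'
from plan import *
st()
plan(wc([34,0,1]),tgt(-cx,-cz))
for c in("scene","top"):
    p,d=get_image(c); u=px(c,C).astype(int)
    cv2.imwrite(f"pics/{c}3.png",cv2.resize(p[u[1]-75:u[1]+45,u[0]-65:u[0]+75,::-1],None,fx=5,fy=5,interpolation=cv2.INTER_CUBIC))
E
```

```text
clock: 6.5
ee_pos: [555.4, 7.8, 187.5]
tcp_rot: [-1.572, 1.047, -1.643]
ft_force: [-0.4, 0.2, -0.7]
gripper_width: 50.4
clock: 6.92
ee_pos: [554.9, 6.7, 191.0]
tcp_rot: [-1.565, 1.049, -1.638]
ft_force: [0.1, 0.4, -0.2]
gripper_width: 50.1
t 6.92 tcp [554.9   6.7 191. ] grasp in cradle [140.7   0.2   1.2] F world [ 0.1  0.4 -0.2] F cradle [ 0.  -0.1 -0.5] w 50.1 q [ 0.6   0.03 -0.26  0.4  -1.62 -2.29]
tool x [-0.033 -0.497 -0.867] y [ 0.064  0.865 -0.499]
d world [ -3.6 -53.  -92.5] | d in cur tool cm [10.67  0.   -0.  ] | in tgt tool cm [10.67  0.02  0.02] | turn deg [-0.1   0.13 -0.1 ]
```

View pics/scene3.png

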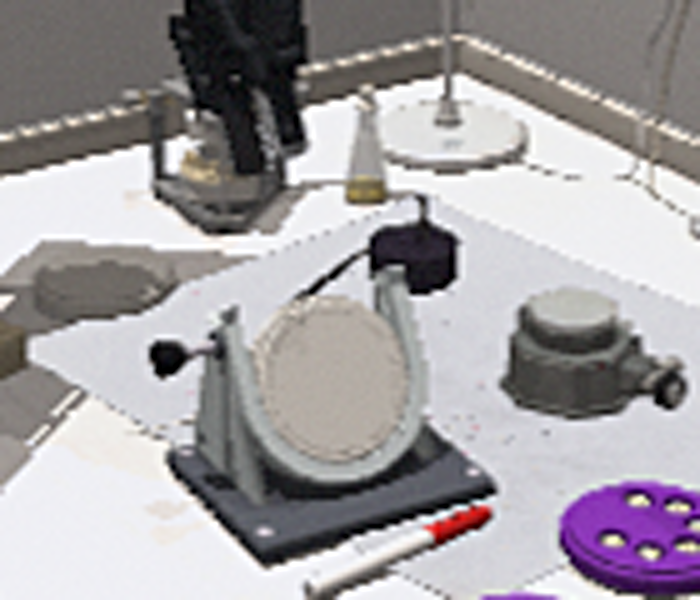

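View pics/top3.png

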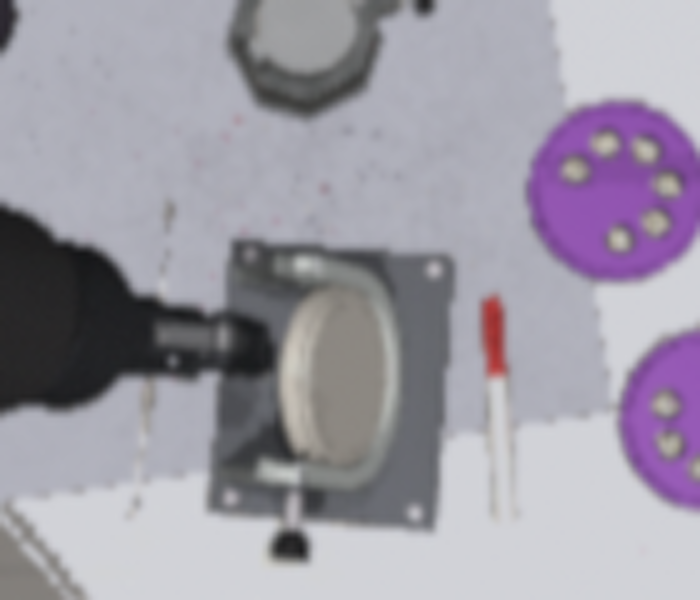

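Run:
```python
from plan import *
p_,T,s=cur()
acc=[]
k=calibration("top");K=k["intrinsics"];P=np.array(k["pose"])
v,u=np.mgrid[0:420,0:560]
for i in range(2):
    p,d=get_image("top")
    acc.append(np.stack([(u-K[0,2])/K[0,0]*d,(v-K[1,2])/K[1,1]*d,d],-1)@P[:3,:3].T+P[:3,3])
X=np.mean(acc,0).reshape(-1,3)
L=(X-p_)@T   # tool coords
for a,b in((-60,-30),(-30,0),(0,30)):
    m=(L[:,0]>a)&(L[:,0]<b)&(abs(L[:,1])<70)&(abs(L[:,2])<70)&(X[:,2]>125)
    if m.sum(): print(a,b,m.sum(),"tool z range",L[m,2].min().round(1),L[m,2].max().round(1),"mean",L[m,2].mean().round(2),"y",L[m,1].min().round(1),L[m,1].max().round(1))
# arms/blank in cradle frame
B=(X-C)@CR
m=(B[:,0]>20)&(B[:,0]<60)&(abs(B[:,1])<60)&(abs(B[:,2])<14)
for n,mm in(("blank top edge",m&(abs(B[:,1])<30)&(B[:,0]>40)),("arm+",m&(B[:,1]>47)&(B[:,0]>45)),("arm-",m&(B[:,1]<-47)&(B[:,0]>45))):
    print(n,mm.sum(),B[mm].mean(0).round(1),B[mm].min(0).round(1),B[mm].max(0).round(1))
f=m&(abs(B[:,1])<35)&(B[:,2]>5)&(B[:,2]<14)
print("front face z",B[f,2].mean())
r=pinpoint("top","cradle_mouth");print([(round(a["confidence"],2),((w("top",a["centre"])-C)@CR).round(1)) for a in r])
r=pinpoint("top","cradle");print([(round(a["confidence"],2),((w("top",a["centre"])-C)@CR).round(1)) for a in r])
```

```text
-60 -30 118 tool z range -18.3 15.6 mean -3.03 y -65.7 -19.1
-30 0 8 tool z range -13.4 7.5 mean -6.22 y -57.9 -33.5
0 30 20 tool z range -12.4 47.8 mean -1.49 y -41.6 63.2
blank top edge 108 [45.1  0.   3.8] [ 40.1 -27.5  -4.6] [51.  26.  11.2]
arm+ 17 [49.9 51.7 -2.5] [ 45.5  47.3 -10.2] [55.9 57.3 12.8]
arm- 14 [ 50.2 -52.   -3.4] [ 46.5 -57.1  -7.9] [ 55.  -47.1  13.7]
front face z 8.532877908049858
[]
[(0.82, array([ 1.5, -1.4,  0.5]))]
```

Run:
```python
from plan import *
p_,T,s=cur()
p,d=get_image("top"); g=p.astype(float).mean(2)
# profile along columns for image columns of the finger
res=[]
for ax in range(-58,16,4):
    # point on finger axis top finger: tool y=-(25+~8) (upper finger), at tool x=ax
    q0=px("top",p_+T@np.array([ax,-34,-40]));q1=px("top",p_+T@np.array([ax,-34,40]))
    t=np.linspace(0,1,161); xy=q0+(q1-q0)*t[:,None]
    pr=cv2.remap(g.astype(np.float32),xy[:,0].astype(np.float32)[None],xy[:,1].astype(np.float32)[None],cv2.INTER_LINEAR)[0]
    mn=pr[60:100].min(); z=t*80-40
    i0=60+pr[60:100].argmin(); th=(mn+120)/2
    a=i0
    while a>0 and pr[a]<th:a-=1
    b=i0
    while b<160 and pr[b]<th:b+=1
    print(ax,round(z[a],1),round(z[b],1),"mid",round((z[a]+z[b])/2,1),"min",round(mn))
```

```text
-58 -16.5 -2.5 mid -9.5 min 37
-54 -16.0 -2.0 mid -9.0 min 38
-50 -15.0 -2.0 mid -8.5 min 42
-46 -13.0 -2.0 mid -7.5 min 46
-42 -11.5 -1.0 mid -6.2 min 50
-38 -11.0 0.5 mid -5.2 min 50
-34 -11.0 -0.5 mid -5.7 min 52
-30 -12.0 -1.0 mid -6.5 min 55
-26 -14.5 -1.0 mid -7.7 min 49
-22 -15.0 0.5 mid -7.2 min 41
-18 -14.5 18.0 mid 1.8 min 34
-14 -13.5 17.5 mid 2.0 min 31
-10 -13.0 17.5 mid 2.2 min 29
-6 -13.0 17.0 mid 2.0 min 28
-2 -13.0 16.5 mid 1.8 min 28
2 -12.5 16.5 mid 2.0 min 29
6 -12.0 16.5 mid 2.3 min 31
10 -10.5 15.5 mid 2.5 min 34
14 -8.5 13.0 mid 2.3 min 33
```

```bash
python3 -m handwheel '[[5,2,0,0,0,0,0],[5,2.2,0,0,0,0,0],[5,2.2,0,0,0,0,0],[5,2.2,0,0,0,0,0],[5,1.5,0,0,0,0,0]]'
python3 -m handwheel '[[5,0.5,0,0,0,0,0],[4,0,0,0,0,0,0],[2.5,0,0,0,0,0,0],[1.4,0,0,0,0,0,0],[1.4,0,0,0,0,0,0]]' 35
python3 -m handwheel '[[1.4,0,0,0,0,0,0],[1.4,0,0,0,0,0,0],[1.4,0,0,0,0,0,0],[1.4,0,0,0,0,0,0],[1.4,0,0,0,0,0,0]]'
python3 - <<'E'
from plan import *
st()
plan(wc([34,0,1]),tgt(-cx,-cz))
E
```

```text
clock: 7.68
ee_pos: [549.9, -44.7, 99.4]
tcp_rot: [-1.575, 1.047, -1.647]
ft_force: [-0.0, -0.2, -0.1]
gripper_width: 49.8
clock: 8.1
ee_pos: [551.4, -45.5, 98.5]
tcp_rot: [-1.567, 1.048, -1.638]
ft_force: [-0.4, 2.5, 1.8]
gripper_width: 15.3
clock: 8.52
ee_pos: [551.4, -45.5, 98.4]
tcp_rot: [-1.566, 1.048, -1.638]
ft_force: [-1.3, 4.2, 6.5]
gripper_width: 15.1
t 8.52 tcp [551.4 -45.5  98.4] grasp in cradle [34.3 -0.1  0.2] F world [-1.3  4.2  6.5] F cradle [ 7.7  1.6 -0.4] w 15.1 q [ 0.52  0.04 -0.43  0.43 -1.43 -2.3 ]
tool x [-0.033 -0.498 -0.866] y [ 0.062  0.864 -0.499]
d world [-0.2 -0.8  0.1] | d in cur tool cm [ 0.03 -0.08 -0.01] | in tgt tool cm [ 0.03 -0.08 -0.01] | turn deg [-0.03  0.13 -0.04]
```

```bash
python3 -m handwheel '[[1.2,-0.4,0,0,0,0,0],[1.2,-0.4,0,0,0,0,0],[1.2,-0.4,0,0,0,0,0],[1.2,-0.4,0,0,0,0,0],[1.2,-0.4,0,0,0,0,0]]' 45
python3 - <<'E'
from plan import *
st()
p,d=get_image("scene"); u=px("scene",C).astype(int)
cv2.imwrite("pics/scene4.png",cv2.resize(p[u[1]-75:u[1]+45,u[0]-65:u[0]+75,::-1],None,fx=5,fy=5,interpolation=cv2.INTER_CUBIC))
E
```

```text
clock: 8.93
ee_pos: [551.1, -36.1, 114.4]
tcp_rot: [-1.572, 1.047, -1.644]
ft_force: [1.7, -0.7, -2.7]
gripper_width: 15.3
t 8.93 tcp [551.1 -36.1 114.4] grasp in cradle [52.8  0.9  0.1] F world [ 1.7 -0.7 -2.7] F cradle [-2.6 -1.8 -0.9] w 15.3 q [ 0.54  0.03 -0.4   0.43 -1.47 -2.29]
tool x [-0.037 -0.499 -0.866] y [ 0.062  0.864 -0.5  ]
```

View pics/scene4.png

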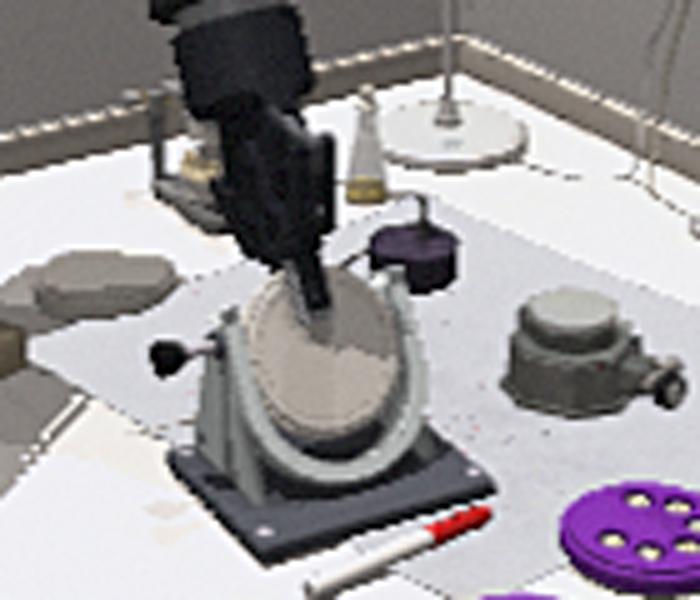

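```bash
python3 -m handwheel '[[1.2,-1,0,0,0,0,0],[1.2,-1.5,0,0,0,0,0],[1.2,-2,0,0,0,0,0],[1.2,-2,0,0,0,0,0],[1.2,-2,0,0,0,0,0]]'
python3 -m handwheel '[[1.2,-1.5,0,0,0,0,0],[1.2,-0.8,0,0,0,0,0],[1.2,0,0,0,0,0,0],[1.2,0,0,0,0,0,0],[1.2,0,0,0,0,0,0]]'
python3 - <<'E'
from plan import *
st()
p,d=get_image("scene"); u=px("scene",C).astype(int)
cv2.imwrite("pics/scene5.png",cv2.resize(p[u[1]-75:u[1]+45,u[0]-65:u[0]+75,::-1],None,fx=5,fy=5,interpolation=cv2.INTER_CUBIC))
k=calibration("top");K=k["intrinsics"];P=np.array(k["pose"]);v,uu=np.mgrid[0:420,0:560]
p,d=get_image("top"); cv2.imwrite("pics/top5.png",cv2.resize(p[140:260,220:360,::-1],None,fx=5,fy=5,interpolation=cv2.INTER_CUBIC))
E
```

```text
clock: 9.4
ee_pos: [553.9, 6.6, 188.9]
tcp_rot: [-1.573, 1.047, -1.645]
ft_force: [0.1, 0.0, -3.3]
gripper_width: 15.3
clock: 9.82
ee_pos: [554.6, 17.2, 206.7]
tcp_rot: [-1.575, 1.047, -1.647]
ft_force: [0.3, 0.9, -2.8]
gripper_width: 14.9
t 9.82 tcp [554.6  17.2 206.7] grasp in cradle [159.4   1.2  -0. ] F world [ 0.3  0.9 -2.8] F cradle [-2.  -0.2 -2.1] w 14.9 q [ 0.62  0.03 -0.22  0.4  -1.66 -2.29]
tool x [-0.038 -0.499 -0.866] y [ 0.061  0.864 -0.501]
```

View pics/scene5.png

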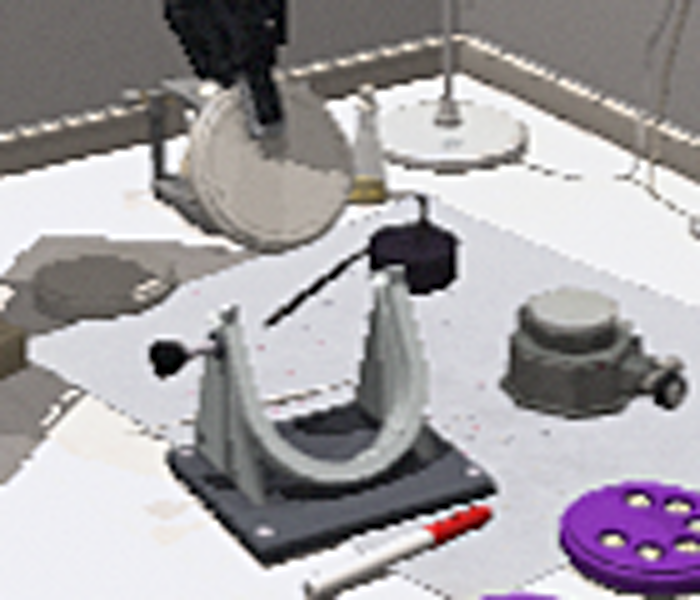

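View pics/top5.png

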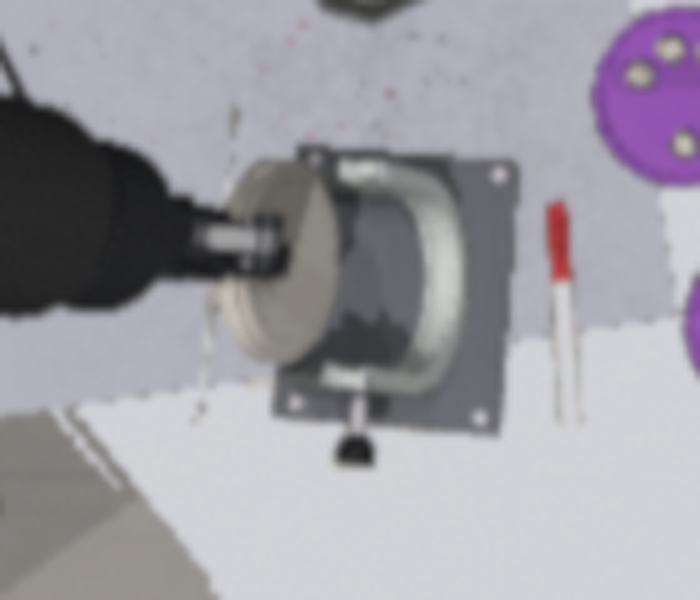

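```bash
cat > disc.py <<'E'
from plan import *
def disc(cam,sgn=-1,show=True):
    p_,T,s=cur()
    p,d=get_image(cam)
    k=calibration(cam);K=k["intrinsics"];P=np.array(k["pose"])
    # ray-plane: sample plane tool y=-8 grid, look at depth consistency
    gx=np.arange(-30,100,1.0);gz=np.arange(-70,70.5,1.0)
    A,B=np.meshgrid(gx,gz,indexing="ij")
    W=p_+ (np.stack([A,np.full_like(A,sgn*8),B],-1)@T.T)
    q=(W-P[:3,3])@P[:3,:3]
    u=q@K.T; u=u[...,:2]/u[...,2:]
    dd=cv2.remap(d,u[...,0].astype(np.float32),u[...,1].astype(np.float32),cv2.INTER_NEAREST)
    ok=(abs(dd-q[...,2])<14)
    # fit circle of radius 49.25 (flange ~ near plane)
    from scipy.optimize import minimize
    def f(c):
        r=np.hypot(A-c[0],B-c[1]); m=1/(1+np.exp(-(c[2]-r)/1.0))
        sel=(A>15)
        return ((m-ok)**2)[sel].sum()
    best=min((minimize(f,[37+a,b,47],method="Nelder-Mead") for a in(-4,4) for b in(-4,4)),key=lambda r:r.fun)
    if show: print(cam,"disc centre tool x,z,r:",best.x.round(2),round(best.fun,0), "z extent",B[ok&(A>15)].min(),B[ok&(A>15)].max())
    return p
if __name__=="__main__":
    disc("top");disc("scene")
E
python3 disc.py
```

```text
top disc centre tool x,z,r: [34.91 -0.67 49.31] 768.0 z extent -50.0 49.0
scene disc centre tool x,z,r: [38.85 -3.09 50.49] 151.0 z extent -55.0 49.0
```

```bash
python3 -m handwheel '[[1.2,0,0,0,-4,0,0],[1.2,0,0,0,-7,0,0],[1.2,0,0,0,-7,0,0],[1.2,0,0,0,-7,0,0],[1.2,0,0,0,-7,0,0]]' 45
python3 - <<'E'
from plan import *
st()
E
```

```text
clock: 10.43
ee_pos: [555.1, 17.3, 207.6]
tcp_rot: [-2.137, 1.047, -1.644]
ft_force: [0.5, 0.2, -2.4]
gripper_width: 15.3
t 10.43 tcp [555.1  17.3 207.6] grasp in cradle [160.3   0.8   0.3] F world [ 0.5  0.2 -2.4] F cradle [-2.  -0.4 -1.4] w 15.3 q [ 0.62  0.03 -0.22  0.4  -1.66 -1.73]
tool x [-0.037 -0.499 -0.866] y [-0.481  0.768 -0.422]
```

Right direction. 32° done, 148° to go (21 × 7 + 1).

```bash
python3 -m handwheel '[[1.2,0,0,0,-7,0,0],[1.2,0,0,0,-7,0,0],[1.2,0,0,0,-7,0,0],[1.2,0,0,0,-7,0,0],[1.2,0,0,0,-7,0,0]]'
python3 -m handwheel '[[1.2,0,0,0,-7,0,0],[1.2,0,0,0,-7,0,0],[1.2,0,0,0,-7,0,0],[1.2,0,0,0,-7,0,0],[1.2,0,0,0,-7,0,0]]'
python3 -m handwheel '[[1.2,0,0,0,-7,0,0],[1.2,0,0,0,-7,0,0],[1.2,0,0,0,-7,0,0],[1.2,0,0,0,-7,0,0],[1.2,0,0,0,-7,0,0]]'
python3 -m handwheel '[[1.2,0,0,0,-7,0,0],[1.2,0,0,0,-7,0,0],[1.2,0,0,0,-7,0,0],[1.2,0,0,0,-7,0,0],[1.2,0,0,0,-7,0,0]]'
python3 -m handwheel '[[1.2,0,0,0,-6,0,0],[1.2,0,0,0,-2,0,0],[1.2,0,0,0,0,0,0],[1.2,0,0,0,0,0,0],[1.2,0,0,0,0,0,0]]'
python3 - <<'E'
from disc import *
st(); plan(wc([140,0,1]),tgt(-cx,cz))
for s in (1,): 
    a=disc("top",s);b=disc("scene",s)
a=disc("top",1);b=disc("scene",1)
u=px("scene",C).astype(int)
cv2.imwrite("pics/scene6.png",cv2.resize(b[u[1]-75:u[1]+45,u[0]-65:u[0]+75,::-1],None,fx=5,fy=5,interpolation=cv2.INTER_CUBIC))
cv2.imwrite("pics/top6.png",cv2.resize(a[140:260,220:360,::-1],None,fx=5,fy=5,interpolation=cv2.INTER_CUBIC))
E
```

```text
clock: 10.85
ee_pos: [555.0, 17.3, 207.5]
tcp_rot: [-2.748, 1.047, -1.644]
ft_force: [-0.3, -0.1, -2.3]
gripper_width: 15.3
clock: 11.27
ee_pos: [555.1, 17.3, 207.6]
tcp_rot: [2.925, 1.047, -1.644]
ft_force: [-0.3, -1.3, -1.4]
gripper_width: 15.1
clock: 11.68
ee_pos: [555.1, 17.3, 207.6]
tcp_rot: [2.314, 1.047, -1.644]
ft_force: [0.5, 0.0, -3.0]
gripper_width: 15.4
clock: 12.1
ee_pos: [555.0, 17.3, 207.6]
tcp_rot: [1.703, 1.047, -1.644]
ft_force: [0.6, -0.8, -2.5]
gripper_width: 15.1
clock: 12.52
ee_pos: [555.1, 17.5, 207.8]
tcp_rot: [1.571, 1.047, -1.643]
ft_force: [0.6, 0.1, -2.4]
gripper_width: 15.4
t 12.52 tcp [555.1  17.5 207.8] grasp in cradle [160.6   0.7   0.3] F world [ 0.6  0.1 -2.4] F cradle [-2.  -0.6 -1.3] w 15.4 q [ 0.62  0.03 -0.22  0.4  -1.66  0.85]
tool x [-0.036 -0.499 -0.866] y [-0.063 -0.864  0.5  ]
d world [ -0.1 -10.9 -17.5] | d in cur tool cm [ 2.06  0.07 -0.07] | in tgt tool cm [ 2.06  0.07 -0.07] | turn deg [-0.09  0.03 -0.01]
top disc centre tool x,z,r: [35.13  3.34 49.35] 749.0 z extent -46.0 53.0
scene disc centre tool x,z,r: [38.65  6.01 50.49] 156.0 z extent -46.0 57.0
top disc centre tool x,z,r: [35.5   3.37 49.12] 760.0 z extent -46.0 53.0
scene disc centre tool x,z,r: [38.69  6.02 50.46] 155.0 z extent -46.0 57.0
```

View pics/scene6.png

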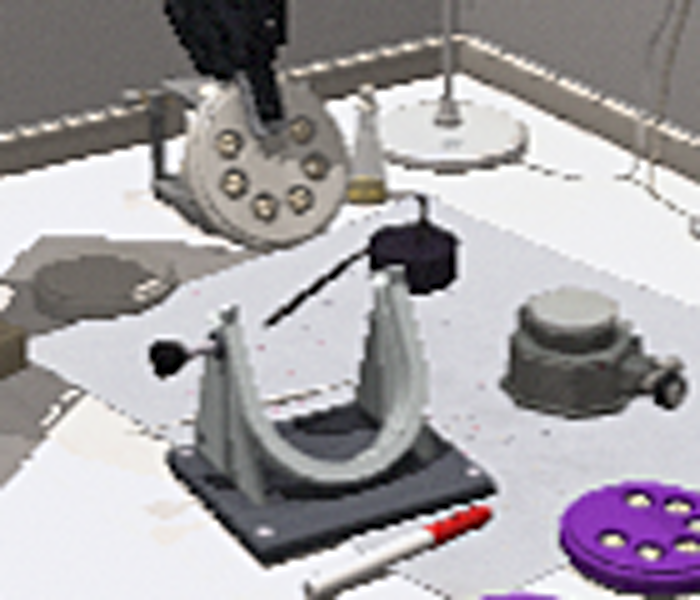

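View pics/top6.png

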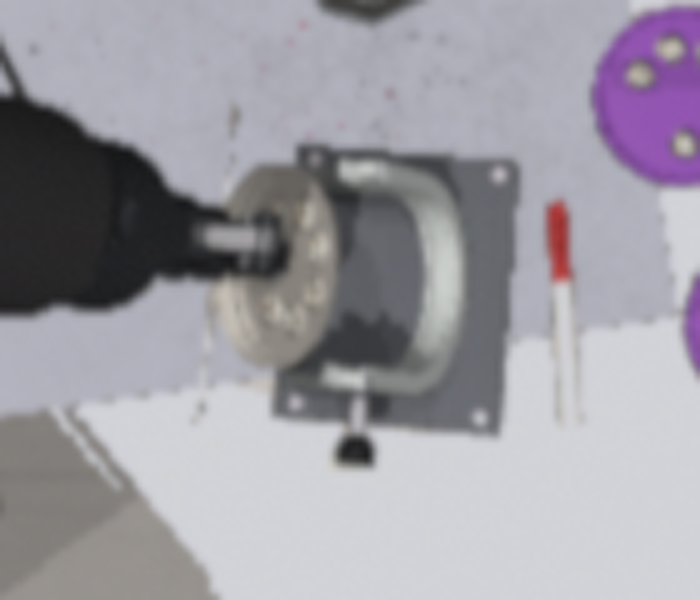

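```bash
sed -i 's/\[550,-63.9,66.\]/[551.5,-64.0,66.]/' plan.py
python3 - <<'E'
from plan import *
st();st(); plan(wc([136,-1.4,1]),tgt(-cx,cz))
E
```

```text
t 12.72 tcp [555.2  17.6 207.9] grasp in cradle [160.7   2.2   0.2] F world [ 0.9  0.7 -2.2] F cradle [-1.5 -0.8 -1.8] w 15.4 q [ 0.62  0.03 -0.22  0.4  -1.66  0.85]
tool x [-0.036 -0.499 -0.866] y [-0.063 -0.864  0.5  ]
t 12.72 tcp [555.2  17.6 207.9] grasp in cradle [160.7   2.2   0.2] F world [ 0.9  0.7 -2.2] F cradle [-1.5 -0.8 -1.8] w 15.4 q [ 0.62  0.03 -0.22  0.4  -1.66  0.85]
tool x [-0.036 -0.499 -0.866] y [-0.063 -0.864  0.5  ]
d world [  2.6 -13.2 -21.1] | d in cur tool cm [ 2.47  0.08 -0.36] | in tgt tool cm [ 2.47  0.08 -0.36] | turn deg [-0.04  0.01  0.  ]
```

```bash
python3 -m handwheel '[[1.2,0.6,0.08,-0.2,0,0,0],[1.2,0.8,0,-0.16,0,0,0],[1.2,0.7,0,0,0,0,0],[1.2,0.4,0,0,0,0,0],[1.2,0,0,0,0,0,0]]'
python3 - <<'E'
from plan import *
st(); plan(wc([84,-1.4,1]),tgt(-cx,cz))
E
```

```text
clock: 13.13
ee_pos: [557.2, 3.4, 185.1]
tcp_rot: [1.566, 1.046, -1.647]
ft_force: [0.1, 0.2, -2.1]
gripper_width: 15.0
t 13.13 tcp [557.2   3.4 185.1] grasp in cradle [134.   -0.9   1. ] F world [ 0.1  0.2 -2.1] F cradle [-1.7 -0.1 -1.2] w 15.0 q [ 0.59  0.04 -0.26  0.4  -1.61  0.85]
tool x [-0.038 -0.499 -0.866] y [-0.062 -0.863  0.501]
d world [ -1.3 -24.9 -43.3] | d in cur tool cm [ 5.   -0.01 -0.06] | in tgt tool cm [ 5.   -0.   -0.05] | turn deg [ 0.01  0.14 -0.06]
```

```bash
python3 -m handwheel '[[1.2,0.6,0,-0.05,0,0,0],[1.2,0.7,0,0,0,0,0],[1.2,0.7,0,0,0,0,0],[1.2,0.6,0,0,0,0,0],[1.2,0.4,0,0,0,0,0]]'
python3 - <<'E'
from plan import *
st(); plan(wc([84,-1.4,1]),tgt(-cx,cz))
E
```

```text
clock: 13.55
ee_pos: [556.9, -11.3, 159.7]
tcp_rot: [1.569, 1.047, -1.645]
ft_force: [1.0, -0.7, -3.0]
gripper_width: 15.0
t 13.55 tcp [556.9 -11.3 159.7] grasp in cradle [104.6  -1.6   1. ] F world [ 1.  -0.7 -3. ] F cradle [-2.9 -1.  -1. ] w 15.0 q [ 0.57  0.04 -0.31  0.41 -1.56  0.85]
tool x [-0.037 -0.499 -0.866] y [-0.062 -0.864  0.5  ]
d world [ -1.  -10.3 -17.8] | d in cur tool cm [2.06 0.   0.02] | in tgt tool cm [2.06 0.   0.02] | turn deg [ 0.    0.07 -0.02]
```

No contact so far; next 25 mm takes the widest part past the mouth.

```bash
python3 -m handwheel '[[1.2,0.5,0,0,0,0,0],[1.2,0.5,0,0,0,0,0],[1.2,0.5,0,0,0,0,0],[1.2,0.5,0,0,0,0,0],[1.2,0.3,0,0,0,0,0]]'
python3 - <<'E'
from plan import *
st(); plan(wc([60,-1.4,1]),tgt(-cx,cz))
p,d=get_image("scene"); u=px("scene",C).astype(int)
cv2.imwrite("pics/scene7.png",cv2.resize(p[u[1]-75:u[1]+45,u[0]-65:u[0]+75,::-1],None,fx=5,fy=5,interpolation=cv2.INTER_CUBIC))
E
```

```text
clock: 13.97
ee_pos: [556.2, -22.6, 140.1]
tcp_rot: [1.57, 1.047, -1.644]
ft_force: [-0.3, 0.7, -2.7]
gripper_width: 15.3
t 13.97 tcp [556.2 -22.6 140.1] grasp in cradle [82.  -1.8  1. ] F world [-0.3  0.7 -2.7] F cradle [-2.   0.3 -1.9] w 15.3 q [ 0.55  0.04 -0.34  0.42 -1.52  0.85]
tool x [-0.037 -0.499 -0.866] y [-0.062 -0.864  0.5  ]
d world [ -1.1 -10.9 -19. ] | d in cur tool cm [ 2.2  -0.    0.03] | in tgt tool cm [ 2.2  -0.    0.04] | turn deg [-0.01  0.05 -0.01]
```

View pics/scene7.png

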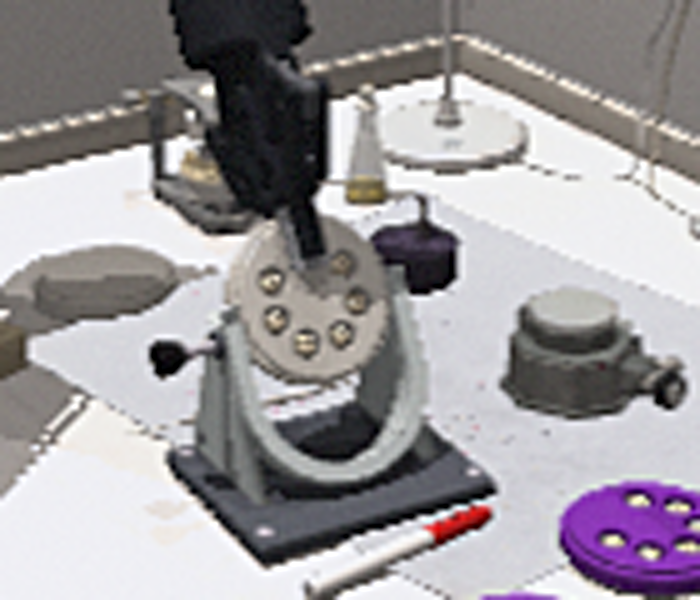

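```bash
python3 -m handwheel '[[1.2,0.4,0,0.03,0,0,0],[1.2,0.5,0,0,0,0,0],[1.2,0.5,0,0,0,0,0],[1.2,0.5,0,0,0,0,0],[1.2,0.3,0,0,0,0,0]]'
python3 - <<'E'
from plan import *
st(); plan(wc([34.3,-1.4,1]),tgt(-cx,cz))
E
```

```text
clock: 14.43
ee_pos: [555.0, -33.6, 120.9]
tcp_rot: [1.569, 1.047, -1.644]
ft_force: [-0.3, -0.1, -3.0]
gripper_width: 15.3
t 14.43 tcp [555.  -33.6 120.9] grasp in cradle [59.8 -1.3  1. ] F world [-0.3 -0.1 -3. ] F cradle [-2.7  0.3 -1.4] w 15.3 q [ 0.54  0.04 -0.38  0.42 -1.48  0.85]
tool x [-0.037 -0.499 -0.866] y [-0.062 -0.864  0.5  ]
d world [ -0.9 -12.7 -22.1] | d in cur tool cm [ 2.55 -0.   -0.01] | in tgt tool cm [ 2.55  0.   -0.01] | turn deg [-0.    0.06 -0.01]
```

```bash
python3 -m handwheel '[[1.2,0.5,0,0,0,0,0],[1.2,0.5,0,0,0,0,0],[1.2,0.5,0,0,0,0,0],[1.2,0.5,0,0,0,0,0],[1.2,0.3,0,0,0,0,0]]'
python3 - <<'E'
from plan import *
st()
E
python3 -m handwheel '[[1.2,0.1,0,0,0,0,0],[1.2,0.1,0,0,0,0,0],[1.2,0.1,0,0,0,0,0],[1.2,0.05,0,0,0,0,0],[1.2,0,0,0,0,0,0]]'
python3 - <<'E'
from plan import *
st(); plan(wc([34.3,-1.4,1]),tgt(-cx,cz))
E
```

```text
clock: 14.85
ee_pos: [554.2, -45.1, 101.0]
tcp_rot: [1.569, 1.047, -1.644]
ft_force: [-0.8, -0.0, -2.4]
gripper_width: 15.0
t 14.85 tcp [554.2 -45.1 101. ] grasp in cradle [36.9 -1.4  1. ] F world [-0.8 -0.  -2.4] F cradle [-2.1  0.8 -1.1] w 15.0 q [ 0.52  0.05 -0.41  0.43 -1.44  0.85]
tool x [-0.037 -0.499 -0.866] y [-0.062 -0.864  0.5  ]
clock: 15.27
ee_pos: [554.5, -46.3, 99.1]
tcp_rot: [1.572, 1.047, -1.642]
ft_force: [0.4, -0.3, -2.1]
gripper_width: 15.3
t 15.27 tcp [554.5 -46.3  99.1] grasp in cradle [34.6 -1.8  1. ] F world [ 0.4 -0.3 -2.1] F cradle [-2.  -0.4 -0.8] w 15.3 q [ 0.52  0.05 -0.42  0.43 -1.43  0.85]
tool x [-0.035 -0.499 -0.866] y [-0.062 -0.864  0.5  ]
d world [-0.4 -0.1 -0.3] | d in cur tool cm [ 0.03 -0.    0.04] | in tgt tool cm [ 0.03 -0.    0.04] | turn deg [-0.01 -0.02  0.01]
```

```bash
python3 -m handwheel '[[1.2,0.05,0,0.03,0,0,0],[1.2,0.05,0,0,0,0,0],[1.2,0.05,0,0,0,0,0],[1.2,0,0,0,0,0,0],[1.2,0,0,0,0,0,0]]'
python3 - <<'E'
from plan import *
st();
E
```

```text
clock: 15.68
ee_pos: [554.6, -46.4, 99.1]
tcp_rot: [1.574, 1.048, -1.639]
ft_force: [-4.1, 5.2, 5.5]
gripper_width: 15.0
t 15.68 tcp [554.6 -46.4  99.1] grasp in cradle [34.5 -1.8  1.2] F world [-4.1  5.2  5.5] F cradle [ 7.2  4.4 -1.5] w 15.0 q [ 0.52  0.05 -0.42  0.43 -1.43  0.85]
tool x [-0.034 -0.498 -0.866] y [-0.062 -0.864  0.5  ]
```

```bash
python3 -m handwheel '[[1.2,0.05,0,0,0,0,0],[1.2,0,0,0,0,0,0],[1.9,0,0,0,0,0,0],[2.2,0,0,0,0,0,0],[3,0,0,0,0,0,0]]'
python3 -m handwheel '[[4.5,0,0,0,0,0,0],[4.5,0,0,0,0,0,0],[4.5,0,0,0,0,0,0],[4.5,0,0,0,0,0,0],[4.5,0,0,0,0,0,0]]'
python3 - <<'E'
from plan import *
st()
p,d=get_image("scene"); u=px("scene",C).astype(int)
cv2.imwrite("pics/scene8.png",cv2.resize(p[u[1]-75:u[1]+45,u[0]-65:u[0]+75,::-1],None,fx=5,fy=5,interpolation=cv2.INTER_CUBIC))
E
```

```text
clock: 16.1
ee_pos: [554.0, -47.6, 97.1]
tcp_rot: [1.571, 1.047, -1.643]
ft_force: [0.3, -0.0, -1.0]
gripper_width: 29.8
clock: 16.52
ee_pos: [554.0, -47.5, 97.0]
tcp_rot: [1.57, 1.047, -1.643]
ft_force: [-0.8, 0.1, -0.6]
gripper_width: 44.8
t 16.52 tcp [554.  -47.5  97. ] grasp in cradle [32.2 -1.3  1.1] F world [-0.8  0.1 -0.6] F cradle [-0.5  0.8 -0.3] w 44.8 q [ 0.51  0.05 -0.42  0.43 -1.43  0.85]
tool x [-0.036 -0.499 -0.866] y [-0.062 -0.864  0.5  ]
```

View pics/scene8.png

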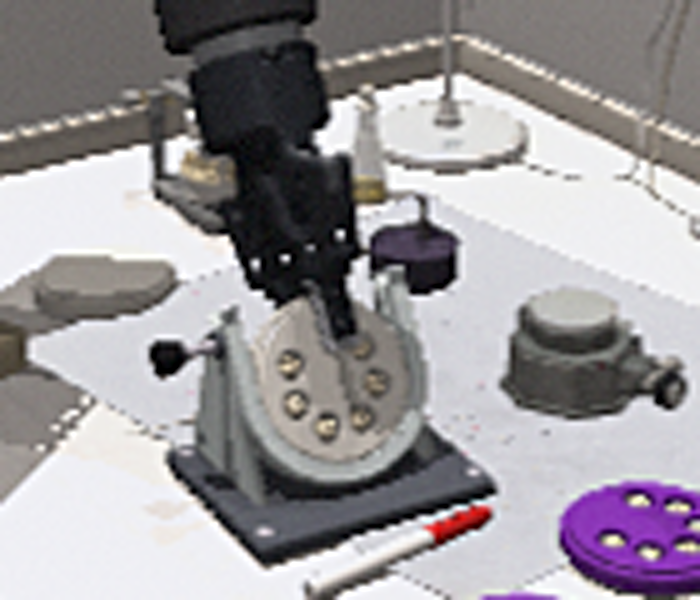

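```bash
python3 -m handwheel '[[4.5,-1,0,0,0,0,0],[4.5,-2,0,0,0,0,0],[4.5,-3,0,0,0,0,0],[4.5,-3,0,0,0,0,0],[4.5,-3,0,0,0,0,0]]'
python3 - <<'E'
from disc import *
st(); plan(wc([34,125,0])+[0,0,80],tgt([0,0,-1],-Xs))
# seated check
for cam in("top","scene"):
    p,d=get_image(cam); k=calibration(cam);K=k["intrinsics"];P=np.array(k["pose"]);v,u=np.mgrid[0:420,0:560]
    X=(np.stack([(u-K[0,2])/K[0,0]*d,(v-K[1,2])/K[1,1]*d,d],-1)@P[:3,:3].T+P[:3,3]).reshape(-1,3)
    B=(X-C)@CR; m=(np.hypot(B[:,0],B[:,1])<40)&(abs(B[:,2]-8)<10)
    f=np.linalg.lstsq(np.c_[B[m,:2],np.ones(m.sum())],B[m,2],rcond=None)[0]
    e=(abs(B[:,1])<30)&(abs(B[:,2])<13)&(B[:,0]>25)&(B[:,0]<75); print(cam,"face plane",f.round(3),m.sum(),"top edge max x",np.sort(B[e,0])[-5:].round(1))
    if cam=="scene":
        q=px(cam,C).astype(int);cv2.imwrite("pics/scene9.png",cv2.resize(p[q[1]-75:q[1]+45,q[0]-65:q[0]+75,::-1],None,fx=5,fy=5,interpolation=cv2.INTER_CUBIC))
E
```

```text
clock: 16.98
ee_pos: [558.2, 13.2, 202.9]
tcp_rot: [1.571, 1.047, -1.642]
ft_force: [0.7, 0.2, -0.7]
gripper_width: 44.6
t 16.98 tcp [558.2  13.2 202.9] grasp in cradle [154.3  -1.2   1.4] F world [ 0.7  0.2 -0.7] F cradle [-0.4 -0.7 -0.5] w 44.6 q [ 0.61  0.04 -0.22  0.4  -1.65  0.85]
tool x [-0.036 -0.499 -0.866] y [-0.062 -0.864  0.5  ]
d world [-130.2  -51.3  -24.5] | d in cur tool cm [ 5.14  4.02 12.62] | in tgt tool cm [ 2.45  6.05 12.62] | turn deg [-2.000e-02 -1.000e-02 -2.999e+01]
top face plane [-6.000e-03 -2.000e-03  9.087e+00] 366 top edge max x [50.9 51.8 52.  52.2 53.2]
scene face plane [6.000e-03 3.000e-03 6.844e+00] 580 top edge max x [45.7 45.8 46.3 46.4 47.1]
```

View pics/scene9.png

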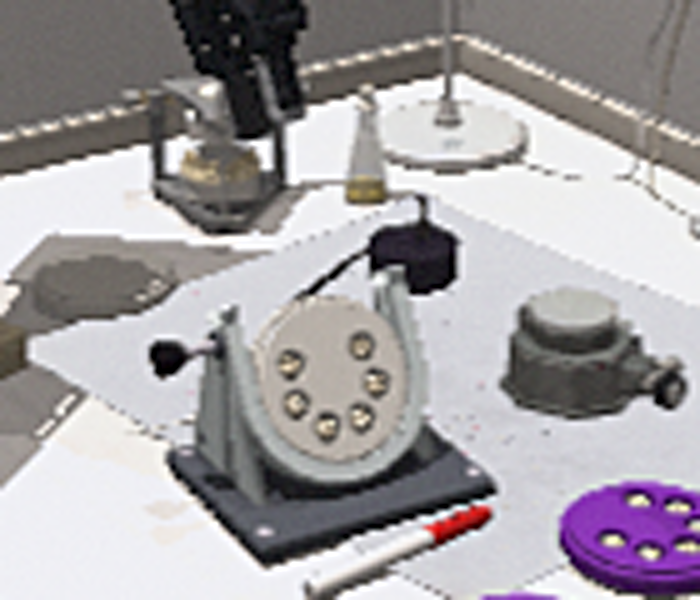

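```bash
python3 -m handwheel '[[0,0,0,2.5,0,0,-6],[0,0,0,2.5,0,0,-6],[0,0,0,2.5,0,0,-6],[0,0,0,2.5,0,0,-6],[0,0,0,2.6,0,0,-6]]'
python3 - <<'E'
from plan import *
st(); plan(wc([34,118,0])+[0,0,1],tgt([0,0,-1],-Xs))
E
```

```text
clock: 17.5
ee_pos: [431.8, 22.2, 202.0]
tcp_rot: [-1.858, 1.565, 1.213]
ft_force: [0.2, -1.3, 1.2]
gripper_width: -0.1
t 17.5 tcp [431.8  22.2 202. ] grasp in cradle [153.9 125.6  -0.6] F world [ 0.2 -1.3  1.2] F cradle [ 0.3 -0.3  1.7] w -0.1 q [ 0.52 -0.43 -0.41 -0.   -1.59  0.98]
tool x [ 0.002  0.005 -1.   ] y [-0.07  -0.998 -0.005]
d world [   3.2  -60.9 -102.5] | d in cur tool cm [10.22  6.1  -0.73] | in tgt tool cm [10.25  6.05 -0.76] | turn deg [ 0.07 -0.09  0.31]
```

```bash
python3 -m handwheel '[[0,0,2,-0.1,0,0,0],[0,0,2,-0.1,0,0,0],[0,1,2,-0.1,0,0,0],[0,2,0.05,0,0,0,0],[0,2,0,0,0,0,0]]'
python3 -m handwheel '[[0,2,0,0,0,0,0],[0,2,0,0,0,0,0],[0,1.2,0,0,0,0,0],[0,0,0,0,0,0,0],[0,0,0,0,0,0,0]]'
python3 - <<'E'
from plan import *
st(); plan(wc([34,108,0]),tgt([0,0,-1],-Xs))
E
```

```text
clock: 17.92
ee_pos: [431.6, -39.8, 151.6]
tcp_rot: [-2.698, 1.568, 0.37]
ft_force: [0.5, -0.2, -0.4]
gripper_width: -0.1
clock: 18.33
ee_pos: [431.3, -39.2, 99.5]
tcp_rot: [1.293, 1.57, -1.92]
ft_force: [-0.2, -1.3, 0.5]
gripper_width: -0.0
t 18.33 tcp [431.3 -39.2  99.5] grasp in cradle [ 34.5 121.6   1.2] F world [-0.2 -1.3  0.5] F cradle [-0.2  0.1  1.4] w -0.0 q [ 0.38 -0.4  -0.58  0.   -1.39  1.12]
tool x [-0.    -0.001 -1.   ] y [-0.071 -0.997  0.001]
d world [13.7 -0.2 -1. ] | d in cur tool cm [ 0.1  -0.08 -1.36] | in tgt tool cm [ 0.1  -0.08 -1.36] | turn deg [ 0.    0.01 -0.03]
```

```bash
python3 -m handwheel '[[0,0.1,-0.08,-0.4,0,0,0],[0,0,0,-0.4,0,0,0],[0,0,0,-0.4,0,0,0],[0,0,0,-0.3,0,0,0],[0,0,0,-0.2,0,0,0]]'
python3 - <<'E'
from plan import *
st()
E
python3 -m handwheel '[[0,0,0,-0.2,0,0,0],[0,0,0,-0.2,0,0,0],[0,0,0,-0.2,0,0,0],[0,0,0,-0.2,0,0,0],[0,0,0,-0.1,0,0,0]]'
python3 - <<'E'
from plan import *
st()
E
```

```text
clock: 18.75
ee_pos: [448.6, -39.5, 98.3]
tcp_rot: [0.027, 1.57, 3.097]
ft_force: [-4.5, 1.0, 2.1]
gripper_width: 0.3
t 18.75 tcp [448.6 -39.5  98.3] grasp in cradle [ 3.390e+01  1.044e+02 -1.000e-01] F world [-4.5  1.   2.1] F cradle [2.1 4.6 0.5] w 0.3 q [ 0.36 -0.35 -0.54 -0.   -1.38  1.14]
tool x [-0.001  0.    -1.   ] y [-0.072 -0.997  0.   ]
clock: 19.17
ee_pos: [457.5, -40.2, 98.0]
tcp_rot: [0.482, 1.571, -2.732]
ft_force: [-3.1, 0.1, 2.7]
gripper_width: 0.2
t 19.17 tcp [457.5 -40.2  98. ] grasp in cradle [33.6 95.5 -0.2] F world [-3.1  0.1  2.7] F cradle [2.3 3.1 1.4] w 0.2 q [ 0.35 -0.32 -0.52  0.   -1.37  1.14]
tool x [-0. -0. -1.] y [-0.072 -0.997  0.   ]
```

Plunger moving at ~4 N. Continue to the stop.

```bash
python3 -m handwheel '[[0,0,0,-0.1,0,0,0],[0,0,0,-0.1,0,0,0],[0,0,0,-0.1,0,0,0],[0,0,0,0,0,0,0],[0,0,0,0,0,0,0]]'
python3 - <<'E'
from plan import *
st()
E
```

```text
clock: 19.58
ee_pos: [458.9, -40.4, 97.9]
tcp_rot: [0.102, 1.567, -3.111]
ft_force: [-11.7, 1.9, 6.8]
gripper_width: 0.0
t 19.58 tcp [458.9 -40.4  97.9] grasp in cradle [33.4 94.  -0.2] F world [-11.7   1.9   6.8] F cradle [ 6.5 11.8  2.5] w 0.0 q [ 0.35 -0.31 -0.51 -0.   -1.37  1.15]
tool x [-0.004 -0.    -1.   ] y [-0.072 -0.997  0.   ]
```

```bash
python3 -m handwheel '[[0,0,0,-0.1,0,0,0],[0,0,0,-0.1,0,0,0],[0,0,0,0,0,0,0],[0,0,0,0,0,0,0],[0,0,0,0,0,0,0]]'
python3 - <<'E'
from plan import *
st()
E
python3 -m handwheel '[[0,0,0,0.5,0,0,0],[0,0,0,1,0,0,0],[0,0,0,1,0,0,0],[0,-1,0,1,0,0,0],[0,-3,0,0,0,0,0]]'
python3 -m handwheel '[[0,-3,0,0,0,0,0],[0,-3,-2,0,0,0,0],[0,-3,-3,0,0,0,0],[0,-3,-3,0,0,0,0],[0,0,0,0,0,0,0]]'
python3 - <<'E'
from plan import *
st()
for cam in("top","scene"):
    p,d=get_image(cam); k=calibration(cam);K=k["intrinsics"];P=np.array(k["pose"]);v,u=np.mgrid[0:420,0:560]
    X=(np.stack([(u-K[0,2])/K[0,0]*d,(v-K[1,2])/K[1,1]*d,d],-1)@P[:3,:3].T+P[:3,3]).reshape(-1,3)
    B=(X-C)@CR; m=(np.hypot(B[:,0],B[:,1])<40)&(abs(B[:,2]-8)<10)
    f=np.linalg.lstsq(np.c_[B[m,:2],np.ones(m.sum())],B[m,2],rcond=None)[0]
    n=(abs(B[:,0]-34)<14)&(B[:,1]>64)&(B[:,1]<110)&(abs(B[:,2])<14)
    print(cam,"face",f.round(3),m.sum(),"knob y",B[n,1].mean().round(1),np.ptp(B[n,1]).round(1),n.sum())
    q=px(cam,C).astype(int);cv2.imwrite(f"pics/{cam}10.png",cv2.resize(p[q[1]-75:q[1]+45,q[0]-65:q[0]+75,::-1],None,fx=5,fy=5,interpolation=cv2.INTER_CUBIC))
E
```

```text
clock: 20.0
ee_pos: [459.0, -40.5, 97.7]
tcp_rot: [0.093, 1.562, -3.12]
ft_force: [-22.2, 4.8, 13.6]
gripper_width: -0.2
t 20.0 tcp [459.  -40.5  97.7] grasp in cradle [33.2 93.9 -0.2] F world [-22.2   4.8  13.6] F cradle [13.4 22.5  4. ] w -0.2 q [ 0.35 -0.3  -0.51 -0.   -1.37  1.15]
tool x [-0.008 -0.    -1.   ] y [-0.072 -0.997  0.001]
clock: 20.42
ee_pos: [424.5, -38.0, 133.9]
tcp_rot: [0.102, 1.564, -3.111]
ft_force: [1.2, 0.7, 0.2]
gripper_width: -0.1
clock: 20.83
ee_pos: [435.2, 44.0, 263.0]
tcp_rot: [-2.717, 1.56, 0.355]
ft_force: [-0.3, -0.6, 0.5]
gripper_width: -0.2
t 20.83 tcp [435.2  44.  263. ] grasp in cradle [217.7 123.7  10.9] F world [-0.3 -0.6  0.5] F cradle [0.1 0.2 0.8] w -0.2 q [ 0.57 -0.41 -0.29  0.   -1.68  0.93]
tool x [ 0.01   0.004 -1.   ] y [-0.069 -0.998 -0.004]
top face [-4.000e-03 -2.000e-03  9.172e+00] 362 knob y 75.8 18.7 50
scene face [4.000e-03 6.000e-03 7.097e+00] 576 knob y 77.3 20.7 56
```

View pics/scene10.png

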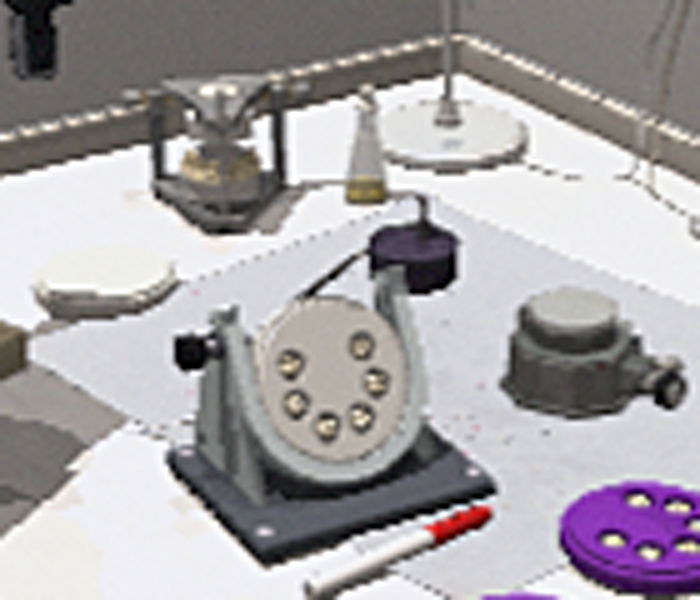

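View pics/top10.png

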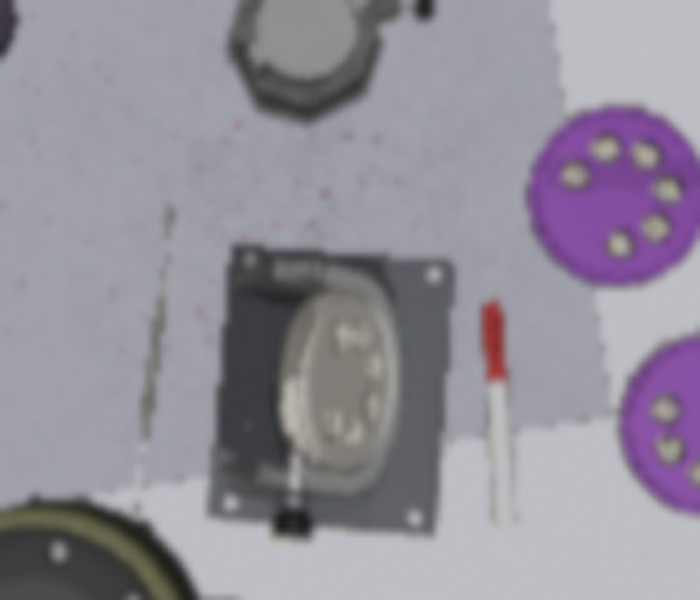

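Both views show the milled face out in front, with the blank home and square. The knob is back in at scene-crop pixel (195,350), the pen and carver haven't moved, and the arm is clear and at rest.

Run:
```python
from station import order
print(order.close_job())
```

```text
the job is handed in; nothing more can be done
None
```

I pulled the plunger out, lifted the blank out along the slope and turned it over. I then slid it home with the milled face to the front, pressed the plunger in, backed the arm off and handed the job in at about 21 s. Handing in reports no verdict, so what follows is my own checks.

- **Plunger:** it moved about 14.2 mm on the way out. Pressing it in, the fingertips stopped at y 94 in the cradle's frame. That fits fully home, and 22 N of push moved it no farther. The camera depths put the knob at y 75.8 (top) and 77.3 mm (scene), against 75 expected.
- **Blank:** contact came at 34.5 mm along the slope, against 34.3 mm for the grasp when it was first seated. The face plane is square within about 0.01 rad. The six crowns show in front in both views.
- **Bystanders:** the marker pen and carver looked unmoved in the last pictures. I did not measure the others again, but the arm never came near them.
- **Disagreements:** the two cameras put the blank's face 2 mm apart (9.2 and 7.1 mm out, against 8 to 10 expected), which is about the calibration tolerance. Camera and robot positions also differed by about 2 mm. I corrected that from the contact with the knob and from the blank's position in the grip before and after the turn, and the blank then went in without side force.

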